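Set the slider of a tube-measuring rail against the pinned stop

ROBOT

A 7-joint arm with a two-finger parallel gripper is mounted at the origin on the work surface. World frame = base frame: x ahead of the robot, y to its left, z up, the work surface at z = 0. Lengths are in m, angles in degrees, forces in N, time in s.
With the tool pointing down it reaches from about 0.425 to 0.8 m from the base axis. Payload 8.3 kg.
Tool frame: the origin (TCP) lies between the finger pads; the fingertips stand 19 mm ahead of it and the grasp point (between the pads) is the TCP; z points along the fingers, y is the direction in which the jaws open and shut (so a half turn about z gives the same grasp; the last joint's range is limited). The gripper opens to 85 mm and grips with 20 to 120 N. Pads are 22 mm wide; open, the fingers measure 114 mm over their backs; the gripper's body (76 mm by 85 mm) begins 54 mm behind the grasp point. The pads swing forward as they close: fully open they stand 13 mm farther back than shut.
Start: joints at [68.188, 21.967, 0.94, 78.501, -0.361, 79.538, -2.664], TCP at [0.195, -0.594, 0.25] pointing down, gripper open.
Joint ranges: [-169.22, 169.22], [-14.56, 117.87], [-87.37, 89.26], [10.42, 133.3], [-82.24, 262.24], [0.94, 117.77], [-172.7, 172.7]. Speed limits (degrees/s): [136.94, 136.94, 172.46, 172.46, 180, 180, 180].

INTERFACE

Orientations are given as a 3x3 rotation matrix whose columns are the frame's x, y, z axes.
In Python, from workcell import monitor, optics, env gives the robot as it stands.
- The arm moves only by the tool send_rows, never from a script. Its argument "plan" is text: rows parted by semicolons, each of 7 numbers parted by spaces: the shift along the tool's x, y, z in units of 20 cm (1.0 is 20 cm), then the turn, a rotation vector about the tool's x, y, z in units of pi/2 rad (1.0 is pi/2 rad), then the opening, from -1 (shut) to 1 (fully open), so that 0 is half open. A call has 1 to 10 rows; each row is the pose to reach, as a shift and turn from the pose commanded when the call began, along the tool's axes at that moment; what a row does not reach only later rows make up. A row lasts 1/10 s, in which the tool goes at most 50 mm and 8.59 degrees, less where a joint would pass 70% of its speed; a pose out of reach is approached as far as the arm can. A call with a number of a shift or a turn outside -1 to 1 is refused whole. A call with a gripper value outside its range is refused whole. The fingers move at their own pace and stop on an object; "grip_force" is the grip in N (left out, the last holds). Time passes only in rows, so rows that repeat a pose let the fingers close. It gives the time, the measured TCP pose, the force and the opening at its end, in the units of the state.
- monitor.get_obs(): the state, without advancing time (a new reading comes with each control period).
- optics.camera(name): name is "scene" or "top"; returns a dict with "color" (480x640x3 uint8, red, green, blue), "fx", "fy", "cx", "cy" (pixels), "view" (4x4, takes a point from world to camera coordinates). Camera axes: x right, y down, z forward; pixel columns grow to the right and rows downward; lengths in m; the calibration is good to about 2 mm. A picture is of the moment at which its call begins. There is no depth.
- env.finish_job(): hands the job in, once; it reports no verdict.
The state is a dict: "time_s": time; "q": joint angles; "qd": joint speeds; "joint_efforts": joint torques, N m; "eef_pos": TCP position; "orientation": TCP orientation; "force": force on the tool from outside, world axes, zero at the start; "torque": the same for the moment, N m; "gripper_width": finger opening in m.
Only numpy, scipy, OpenCV 4.12 (cv2) and the standard library are available. Lean on these libraries where they do the work, as an engineer would, in place of code of your own. Each camera call takes 0.05 s, during which the arm holds its last target. There are 200 camera calls.

TASK

Set the measuring rail: with the fingertips press down the pad in the middle of the slider to free its brake and, keeping it pressed, push the slider along the rail until it sits right against the end stop that has the upright round pin. Then take the hand away so that the pad springs up and the brake holds it there. Do not force the slider along with the brake on or grip it by an end, and leave the other things on the bench where they are.

Things in the scene. Friction and masses are not known exactly. Their poses are not given: they have to be found in the camera images.
- rail: Measuring rail, fixed to the bench: flat aluminium bar 500 mm long, 70 mm wide, top face 24 mm above the bench, a slot along its middle and a scale on one edge. It lies roughly left-right in front of the robot. Origin on the bench under its centre; its own y axis runs along the rail (the slider's travel), x across it, z up.
- slider_mid (a point): Centre of the slider, 44 mm above the bench; y along the rail. The slider is a dark steel carriage on the rail, 90 mm long (along the rail), 64 mm wide. At each end an upright lug, 10 mm thick and full width, rises to 59 mm above the bench; the lugs' inner faces are 35 mm from the centre. Between them is the rubber pad. Its long sides are open: side walls only 38 mm above the bench.
- pad_top (a point): Centre of the top face of the brake pad in the slider's middle, a flat rubber-topped plate 66 mm along the rail by 50 mm across. It stands 44 mm above the bench when up and goes straight down up to 6 mm against its spring; it travels along the rail with the slider.
- pad (a joint): How far the pad is pressed down, m: 0 up (brake holds the slider), 0.006 fully down. The spring takes about 10 N to start moving and 13 N fully down. The brake is free once the pad is down 1.5 mm or more; then the slider needs only 1 to 2 N to move. With the pad up the brake holds the slider against some 10 to 15 N.
- slider (a joint): Position of the slider along the rail, m: 0 at the rail's middle, growing along the rail's own +y.
- pin_stop: The marked end stop, fixed: aluminium block across the rail, 40 mm along the rail, 88 mm wide, flat top 48 mm above the bench, with one upright round pin, 16 mm thick and 30 mm tall, in the middle of its top. Origin on the bench under its centre; y along the rail. The slider touches it when their centres are 65 mm apart. It may be at either end of the rail.
- flat_stop: The other end stop: the same aluminium block but without a pin, 48 mm high; on the opposite side of the slider. Origin on the bench under its centre.
- tape_roll: Bystander, loose, to be left alone: black roll of tape lying flat, 100 mm across, 24 mm high. Origin at the centre of its underside.
- coupling: Bystander, loose, to be left alone: grey plastic pipe coupling standing on end, 60 mm across, 40 mm high. Origin at the centre of its underside.
- pliers: Bystander, loose, to be left alone: pliers with black handles lying flat, about 160 mm long, 12 mm high. Origin on the bench near its middle.
- tube: Bystander, loose, to be left alone: grey tube standing on end, 90 mm across, 140 mm high. Origin at the centre of its underside.
- wrench: Bystander, loose, to be left alone: steel wrench lying flat, 150 mm long. Origin on the bench near its middle.
- jar: Bystander, loose, to be left alone: closed jar, 60 mm across, 85 mm high. Origin at the centre of its underside.
- parts_bin: Bystander, loose, to be left alone: grey open bin of small fittings, 110 x 150 mm, 60 mm high. Origin at the centre of its underside.
There are look-alikes about, which are no part of the job. Leave any orange or pink look-alike of the pin_stop alone.

How it is judged (in metres and radians):
On the way, in this order (a step that is already met when the one before it is completed fails the run):
1. the pad is pressed (1.5 mm or more) with the slider still away from the pinned stop (value of joint pad above 0.0015 m and horizontal distance between slider_mid and pin_stop above 0.075 m), for 0.1 s.
2. the slider has reached the pinned stop with the pad still pressed (value of joint pad above 0.0015 m and horizontal distance between slider_mid and pin_stop below 0.068 m), for 0.1 s.
At the end, for the whole second after the job is handed in: The slider stands within 3 mm of touching the stop with the pin, at rest, its pad is up again (less than 1 mm down), and every bystander is within 20 mm of where it started (horizontal distance between slider_mid and pin_stop between 0.062 and 0.068 m and value of joint pad below 0.001 m and velocity of joint slider between -0.005 and 0.005 m/s and distance of each of tape_roll, coupling, pliers, tube, wrench, jar, parts_bin from where it was at the start of the episode below 0.02 m).
It fails at once if the slider is gripped by an end lug: a finger presses a lug's outer face (over 2 N) while the pad is down (value of joint pad above 0.0007 m and (contact force between the fingers and slider_c5 above 2 N or contact force between the fingers and slider_c6 above 2 N)).
It fails at once if the slider is forced along the rail with its brake on: moving faster than 10 mm/s with the pad less than 0.7 mm down, more than 6 mm from its start and not yet at the pinned stop (value of joint pad below 0.0007 m and distance of slider_mid from where it was at the start of the episode above 0.006 m and horizontal distance between slider_mid and pin_stop above 0.07 m and (velocity of joint slider above 0.01 m/s or velocity of joint slider below -0.01 m/s)).
It fails at once if a bystander is lifted, carried or pushed more than 20 mm away (distance of any of tape_roll, coupling, pliers, tube, wrench, jar, parts_bin from where it was at the start of the episode above 0.02 m).
It also fails if it takes over 38 s, if anything falls off the work surface, if the arm or the gripper's body presses on something with over 40 N, if the wrist force passes 120 N, or if a joint passes its speed limit or range.

## Working session

There is one attempt and no reset: what is moved stays moved. The work goes in short steps, Python scripts to look and compute and a tool call to move; the robot and the scene stay as the last step left them, time stands still between calls to the robot, and variables do not carry over. Pictures are saved under pics/ and viewed, about 8 in all and at most 12, crops included, and the job is handed in when it is done.

Besides the shell and the picture viewer there is one more tool, called by a JSON object that holds its "fn" and its "kwargs". send_rows: Moves the arm, as the interface text tells. Shifts and turns lie within -1 to 1; 1 stands for 20 cm of shift or pi/2 rad of turn. Its arguments: {"type":"object","properties":{"plan":{"type":"string"},"grip_force":{"type":"number"}},"required":["plan"]}

```bash
mkdir -p pics; ls
cat > h.py <<'E'
import numpy as np, cv2
from workcell import monitor, optics, env
def snap(n,f=None):
    c=optics.camera(n); 
    if f: cv2.imwrite('pics/'+f,c['color'][:,:,::-1])
    return c
def ray(c,u,v):
    V=np.array(c['view']); R,t=V[:3,:3],V[:3,3]
    return -R.T@t, R.T@np.array([(u-c['cx'])/c['fx'],(v-c['cy'])/c['fy'],1])
def onz(c,u,v,z):
    o,d=ray(c,u,v); return o+d*(z-o[2])/d[2]
def proj(c,p):
    V=np.array(c['view']); q=V[:3,:3]@p+V[:3,3]; return c['fx']*q[0]/q[2]+c['cx'],c['fy']*q[1]/q[2]+c['cy']
def two(c1,p1,c2,p2):
    o1,d1=ray(c1,*p1);o2,d2=ray(c2,*p2)
    s=np.linalg.lstsq(np.c_[d1,-d2],o2-o1,rcond=None)[0]
    a,b=o1+s[0]*d1,o2+s[1]*d2
    return (a+b)/2,np.linalg.norm(a-b)
E
python3 - <<'E'
from h import *
print(monitor.get_obs())
for n in('scene','top'):
    c=snap(n,n+'0.png'); print(n,c['fx'],c['cx'],c['cy'],c['view'])
E
```

```text
pics
{'time_s': 0.0, 'q': array([68.18866663, 22.01824397,  0.9383369 , 78.55983934, -0.3615294 ,
       79.53758416, -2.66435881]), 'qd': array([ 0.04727775,  0.06735205,  0.02967298, -0.03599074, -0.00777122,
       -0.01335379, -0.0470866 ]), 'joint_efforts': array([-8.60105229e-04, -6.27604294e+01,  8.43631681e-01, -3.71834850e+01,
        1.64486258e-02,  1.41151599e-02, -1.40737235e-06]), 'eef_pos': array([ 0.19518176, -0.59326561,  0.24925791]), 'orientation': array([[ 9.49913602e-01,  3.12511977e-01, -6.42490870e-04],
       [ 3.12512636e-01, -9.49911778e-01,  1.86192779e-03],
       [-2.84349107e-05, -1.96945704e-03, -9.99998060e-01]]), 'force': array([-0.37501443,  0.21819923,  0.22091368]), 'torque': array([ 0.04067759, -0.01633636, -0.01114089]), 'gripper_width': 0.08531271843806025}
scene 436.00294430317706 317.82824966907907 232.17043626401096 [[ 0.48607517  0.87386685 -0.00936202 -0.32000496]
 [ 0.71997887 -0.40650337 -0.5624815  -0.32611542]
 [-0.49533963  0.26666784 -0.82675686  1.0922335 ]
 [ 0.          0.          0.          1.        ]]
top 482.8394829895135 308.60627799302085 246.67940738982378 [[-0.12439385 -0.99221206  0.00643379  0.11231585]
 [-0.96307365  0.11917528 -0.24142576  0.52227073]
 [ 0.2387788  -0.03622809 -0.97039796  0.6837808 ]
 [ 0.          0.          0.          1.        ]]
```

View pics/top0.png

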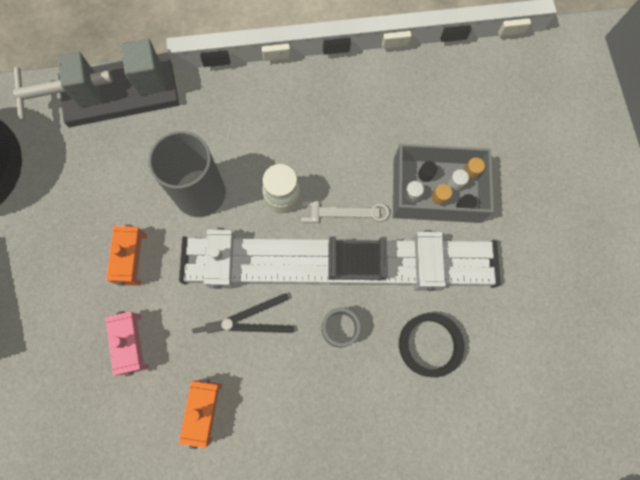

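View pics/scene0.png

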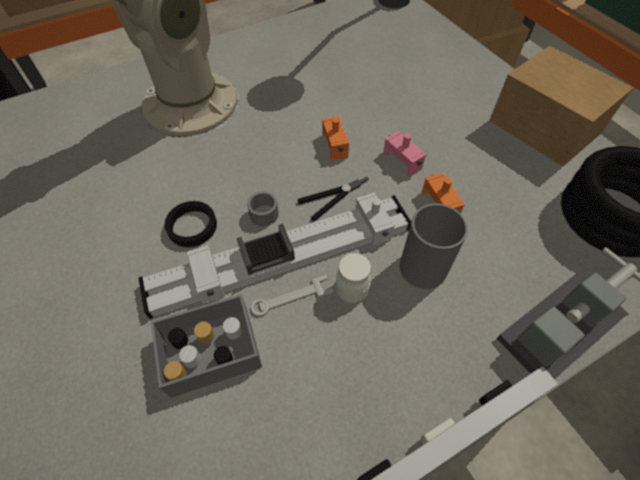

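Candidates for the pin stop in the top view are:
- the aluminium block at (217,257), on the rail with a pin
- the flat aluminium block at (430,260), without a pin
- orange at (124,254)
- pink at (124,343)
- orange at (199,413)

I choose the aluminium one at (217,257). In the scene view the slider is at (268,250) and the pin stop at (378,215). Next is a close crop to check this choice.

Run:
```python
from h import *
a=cv2.imread('pics/top0.png')[215:305,170:510]; b=cv2.imread('pics/scene0.png')[180:325,130:420]
a=cv2.resize(a,(800,212),interpolation=cv2.INTER_CUBIC); b=cv2.resize(b,(760,380),interpolation=cv2.INTER_CUBIC)
b=cv2.copyMakeBorder(b,0,0,0,40,cv2.BORDER_CONSTANT)
cv2.imwrite('pics/crop1.png',np.vstack([a,b]))
```

```text
(no output)
```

View pics/crop1.png

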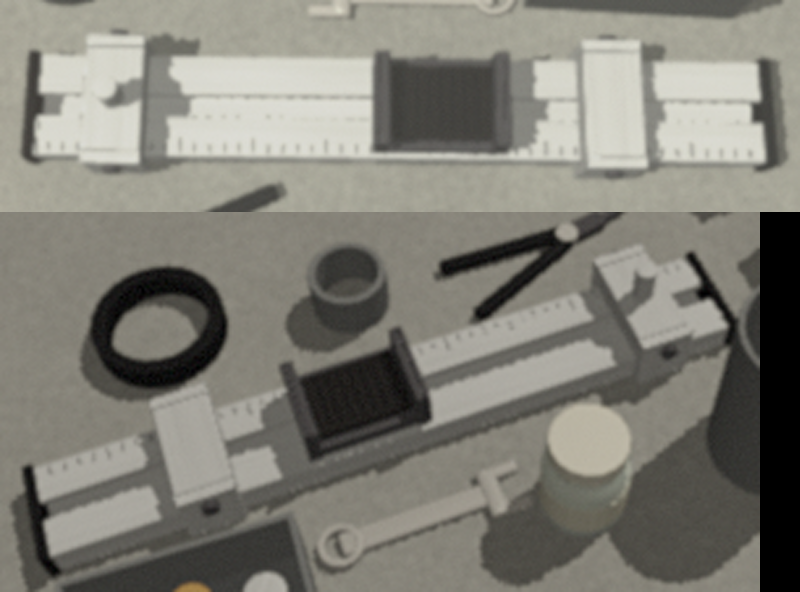

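The crop confirms it: the aluminium block on the rail has a pin, at about (217,257) in the top view, and the right-hand block is flat. The slider's dark pad lies between two lugs. Now I'll measure them.

```bash
cat > m.py <<'E'
from h import *
def blob(c,seed,thr):
    g=cv2.GaussianBlur(cv2.cvtColor(c['color'],cv2.COLOR_RGB2GRAY),(3,3),0)
    m=(g<thr).astype(np.uint8); n,l,s,ce=cv2.connectedComponentsWithStats(m,connectivity=4)
    k=l[seed[1],seed[0]]
    if not k: return None
    cn=cv2.findContours((l==k).astype(np.uint8),cv2.RETR_EXTERNAL,cv2.CHAIN_APPROX_NONE)[0][0]
    return ce[k],s[k],cv2.minAreaRect(cn)
E
python3 - <<'E'
from m import *
T,S=snap('top'),snap('scene')
for thr in(45,55,65):
    a=blob(T,(358,259),thr);b=blob(S,(268,252),thr); print(thr,a,b)
    if a and b: print(two(T,a[2][0],S,b[2][0]), onz(T,*a[2][0],.044),onz(S,*b[2][0],.044))
f=lambda x,y:(170+x/2.353,215+y/2.356)
g=lambda x,y:(130+x/2.62,180+(y-212)/2.62)
print('pin top',two(T,f(105,87),S,g(645,268)))
print('stop corners far-left etc',two(T,f(138,163),S,g(594,262)),two(T,f(144,38),S,g(643,352)))
for p in[(88,36),(144,36),(82,161),(138,163)]: print(onz(T,*f(*p),.048))
print('flat');
for p in[(583,40),(640,40),(586,166),(648,166)]: print(onz(T,*f(*p),.048))
print('lugs')
for p in[(375,52),(375,150),(388,62),(388,150),(497,62),(497,150),(510,52),(512,150)]: print(onz(T,*f(*p),.059))
# rail axis: scale edge ends
p,q=onz(T,*f(30,159),.024),onz(T,*f(765,166),.024); print(p,q,p-q)
E
```

```text
45 None (array([267.27692308, 250.41346154]), array([ 245,  232,   48,   42, 1040], dtype=int32), ((266.6733703613281, 251.75784301757812), (29.42917251586914, 47.77912521362305), 71.14684295654297))
55 None (array([267.2671175 , 251.43702451]), array([ 245,  231,   49,   43, 1183], dtype=int32), ((266.5467834472656, 251.6336212158203), (30.0618839263916, 48.46712112426758), 70.70995330810547))
65 None (array([266.74452555, 252.09416058]), array([ 241,  229,   53,   46, 1370], dtype=int32), ((266.2237854003906, 250.92344665527344), (32.567962646484375, 49.374820709228516), 71.1139144897461))
pin top (array([0.53924467, 0.19079965, 0.0744601 ]), np.float64(0.0017550082326608862))
stop corners far-left etc (array([0.49384568, 0.17889192, 0.03910174]), np.float64(0.0019806656129343785)) (array([0.57990559, 0.16725118, 0.03721311]), np.float64(0.0009726548023665337))
[0.58249124 0.2029223  0.048     ]
[0.57785033 0.16534626 0.048     ]
[0.49765415 0.21318331 0.048     ]
[0.49178393 0.17673174 0.048     ]
flat
[ 0.53858784 -0.1295795   0.048     ]
[ 0.53383969 -0.16801617  0.048     ]
[ 0.45337325 -0.11614395  0.048     ]
[ 0.44831786 -0.15681779  0.048     ]
lugs
[0.5446781  0.01252056 0.059     ]
[0.47923868 0.02141594 0.059     ]
[0.53681175 0.00487475 0.059     ]
[0.47819443 0.01300785 0.059     ]
[ 0.52791806 -0.06704142  0.059     ]
[ 0.46943258 -0.05754024  0.059     ]
[ 0.53364414 -0.07674663  0.059     ]
[ 0.46822596 -0.06725561  0.059     ]
[0.50804457 0.25263829 0.024     ] [ 0.44152416 -0.24361685  0.024     ] [0.06652041 0.49625514 0.        ]
```

```bash
cat >> h.py <<'E'
def rel(p,yd=None):
    "units: shift in tool axes to world p, turn about tool z to point tool y at world angle yd(deg)"
    o=monitor.get_obs(); R=np.array(o['orientation']); d=R.T@(np.array(p)-o['eef_pos'])
    print('eef',o['eef_pos'].round(4),'t',o['time_s'],'shift',(d/.2).round(4))
    if yd is not None:
        r=np.radians(yd);y=np.array([np.cos(r),np.sin(r),0]);x=np.cross(y,[0,0,-1])
        from scipy.spatial.transform import Rotation as Q
        print('turn',(Q.from_matrix(R.T@np.c_[x,y,[0,0,-1]]).as_rotvec()/(np.pi/2)).round(4))
E
python3 - <<'E'
from m import *
T,S=snap('top'),snap('scene')
g=T['color'].mean(2); print(g[259,340:380:8])
for thr in(72,80):
    a=blob(T,(358,259),thr); print(a)
    if a: print(two(T,a[2][0],S,(266.6,251.6)))
print('tube',two(T,(182,158),S,(438,228)),'jar',two(T,(280,181),S,(355,270)))
rel([.505,-.027,.15],-7.6)
E
```

```text
[62.66666667 68.66666667 64.66666667 66.66666667 65.66666667]
(array([357.40758676, 258.5803067 ]), array([ 337,  243,   42,   32, 1239], dtype=int32), ((357.5, 258.5), (31.0, 41.0), 90.0))
(array([ 0.51157952, -0.02828351,  0.03137208]), np.float64(0.0034402051156898726))
(array([357.29285714, 258.54714286]), array([ 336,  242,   44,   35, 1400], dtype=int32), ((357.5, 259.0), (34.0, 43.0), 90.0))
(array([ 0.51098446, -0.02820571,  0.03045459]), np.float64(0.0036126463676501913))
tube (array([0.67065622, 0.21718777, 0.13347697]), np.float64(0.0010067968143724832)) jar (array([0.64277215, 0.07991619, 0.07125171]), np.float64(0.0023758372652051135))
eef [ 0.1953 -0.5935  0.2499] t 0.3 shift [ 2.3562 -2.2063  0.5013]
turn [-4.000e-04 -3.000e-04 -7.132e-01]
```

{"fn": "send_rows", "kwargs": {"plan": "0.25 -0.23 0 0 0 0 0;0.5 -0.46 0 0 0 -0.08 -1;0.7 -0.66 0 0 0 -0.16 -1;0.9 -0.85 0 0 0 -0.24 -1;0.9 -0.85 0 0 0 -0.24 -1", "grip_force": 20}}

```text
time_s: 0.8
eef_pos: [0.314, -0.3738, 0.2505]
orientation: [[0.765, 0.644, 0.0], [0.644, -0.765, -0.0], [-0.0, 0.0, -1.0]]
force: [1.4, -0.4, 0.9]
gripper_width: 0.0121
```

```bash
python3 -c "
from h import *
rel([.507,-.028,.15],-7.6)"
```

```text
eef [ 0.314  -0.3738  0.2505] t 0.8 shift [ 1.8521 -0.7012  0.5018]
turn [ 3.0e-04  1.0e-04 -4.7e-01]
```

{"fn": "send_rows", "kwargs": {"plan": "0.23 -0.09 0 0 0 -0.06 -1;0.46 -0.18 0 0 0 -0.12 -1;0.69 -0.26 0 0 0 -0.18 -1;0.92 -0.35 0 0 0 -0.24 -1;0.92 -0.35 0 0 0 -0.24 -1"}}

```text
time_s: 1.3
eef_pos: [0.413, -0.1974, 0.2509]
orientation: [[0.466, 0.885, 0.002], [0.885, -0.466, 0.001], [0.002, 0.001, -1.0]]
force: [0.3, -0.6, 0.5]
gripper_width: -0.0002
```

```bash
python3 -c "
from h import *
rel([.507,-.028,.15],-7.6)"
```

```text
eef [ 0.413  -0.1974  0.2509] t 1.3 shift [0.9674 0.0206 0.5067]
turn [ 0.001  -0.0012 -0.2242]
```

{"fn": "send_rows", "kwargs": {"plan": "0.23 0 0.1 0 0 -0.06 -1;0.45 0.01 0.2 0 0 -0.12 -1;0.68 0.02 0.3 0 0 -0.18 -1;0.85 0.02 0.4 0 0 -0.225 -1;0.967 0.021 0.507 0 0 -0.225 -1;0.967 0.021 0.507 0 0 -0.225 -1;0.967 0.021 0.507 0 0 -0.225 -1"}}

```text
time_s: 2.0
eef_pos: [0.5057, -0.0366, 0.1486]
orientation: [[0.144, 0.99, -0.001], [0.99, -0.144, 0.0], [0.0, -0.001, -1.0]]
force: [0.6, -0.1, 0.6]
gripper_width: -0.0003
```

```bash
python3 -c "
from h import *
rel([.507,-.028,.085],-7.6)
a=snap('top')['color'][150:350,200:480,::-1];b=snap('scene')['color'][120:320,140:420,::-1]
cv2.imwrite('pics/c2.png',cv2.resize(np.vstack([a,b]),(800,1142))[:, :]) if 0 else cv2.imwrite('pics/c2.png',cv2.resize(np.hstack([a,b]),(800,286),interpolation=cv2.INTER_CUBIC))
print(monitor.get_obs()['force'])"
```

```text
eef [ 0.5057 -0.0366  0.1486] t 2.0 shift [0.0435 0.0008 0.318 ]
turn [-0.0008 -0.0001 -0.0078]
[ 0.27044047 -0.79930609  0.27327929]
```

View pics/c2.png

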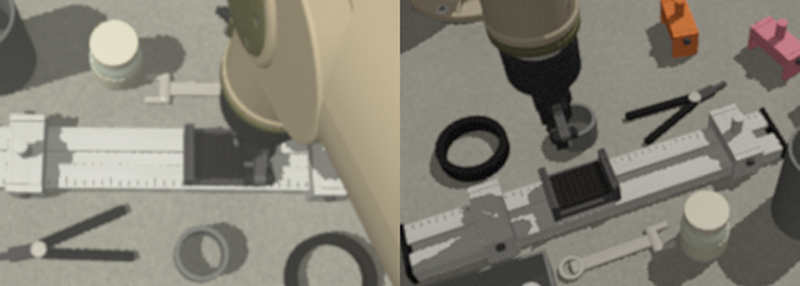

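The hand is above the pad, with the fingers at about (565,130) in the scene crop and the slider untouched. Now I'll lower it.

{"fn": "send_rows", "kwargs": {"plan": "0.044 0 0.1 0 0 -0.008 -1;0.044 0 0.2 0 0 -0.008 -1;0.044 0 0.3 0 0 -0.008 -1;0.044 0 0.35 0 0 -0.008 -1;0.044 0 0.35 0 0 -0.008 -1;0.044 0 0.35 0 0 -0.008 -1;0.044 0 0.35 0 0 -0.008 -1"}}

```text
time_s: 2.8
eef_pos: [0.508, -0.0282, 0.0802]
orientation: [[0.133, 0.991, 0.002], [0.991, -0.133, -0.0], [-0.0, 0.002, -1.0]]
force: [-0.1, 0.2, 0.3]
gripper_width: 0.0003
```

```bash
python3 -c "
from h import *
a=snap('top')['color'][190:310,260:420,::-1];b=snap('scene')['color'][190:310,190:350,::-1]
rel([.507,-.028,.060],-7.6)
cv2.imwrite('pics/c3.png',cv2.resize(np.hstack([a,b]),(800,300),interpolation=cv2.INTER_CUBIC))
print(monitor.get_obs()['force'])"
```

```text
eef [ 0.5079 -0.028   0.0799] t 2.9 shift [-0.0007 -0.0045  0.0996]
turn [ 0.0011  0.     -0.0004]
[0.32713475 0.27233203 0.52050149]
```

View pics/c3.png

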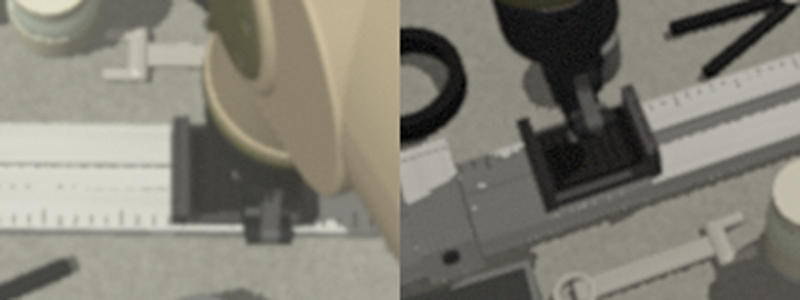

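The fingertips stand between the lugs over the pad, at about (575,135) in the right crop. I'll press in small steps and watch the force.

{"fn": "send_rows", "kwargs": {"plan": "0 -0.004 0.02 0 0 0 -1;0 -0.004 0.04 0 0 0 -1;0 -0.004 0.06 0 0 0 -1;0 -0.004 0.075 0 0 0 -1;0 -0.004 0.085 0 0 0 -1;0 -0.004 0.085 0 0 0 -1;0 -0.004 0.085 0 0 0 -1"}}

```text
time_s: 3.6
eef_pos: [0.5064, -0.0277, 0.0624]
orientation: [[0.133, 0.991, -0.0], [0.991, -0.133, -0.0], [-0.0, -0.0, -1.0]]
force: [-4.8, -0.5, 10.5]
gripper_width: 0.0001
```

{"fn": "send_rows", "kwargs": {"plan": "0 0 0.005 0 0 0 -1;0 0 0.01 0 0 0 -1;0 0 0.015 0 0 0 -1;0 0 0.018 0 0 0 -1;0 0 0.018 0 0 0 -1;0 0 0.018 0 0 0 -1"}}

```text
time_s: 4.2
eef_pos: [0.5064, -0.0276, 0.059]
orientation: [[0.132, 0.991, -0.0], [0.991, -0.132, -0.0], [-0.0, -0.0, -1.0]]
force: [-5.6, 1.4, 11.1]
gripper_width: -0.0
```

{"fn": "send_rows", "kwargs": {"plan": "0 0 0.005 0 0 0 -1;0 0 0.005 0 0 0 -1;0 0 0.005 0 0 0 -1;0.01 0 0.005 0 0 0 -1;0.025 0 0.005 0 0 0 -1;0.045 0 0.005 0 0 0 -1;0.07 0 0.005 0 0 0 -1;0.095 0 0.005 0 0 0 -1;0.1 0 0.005 0 0 0 -1;0.1 0 0.005 0 0 0 -1"}}

```text
time_s: 5.2
eef_pos: [0.5092, -0.0071, 0.0581]
orientation: [[0.132, 0.991, 0.0], [0.991, -0.132, 0.0], [0.0, 0.0, -1.0]]
force: [-5.0, 1.1, 11.9]
gripper_width: 0.0003
```

```bash
python3 -c "
from h import *
b=snap('scene')['color'][160:310,190:430,::-1]
rel([.5288,.1251,.058],-7.6)
cv2.imwrite('pics/c4.png',cv2.resize(b,(800,500),interpolation=cv2.INTER_CUBIC))
print(monitor.get_obs()['force'])"
```

```text
eef [ 0.5092 -0.0071  0.0581] t 5.25 shift [0.6684 0.0103 0.0007]
turn [ 0.0001 -0.0001  0.0003]
[-5.69321906  1.91146732 11.8028311 ]
```

View pics/c4.png

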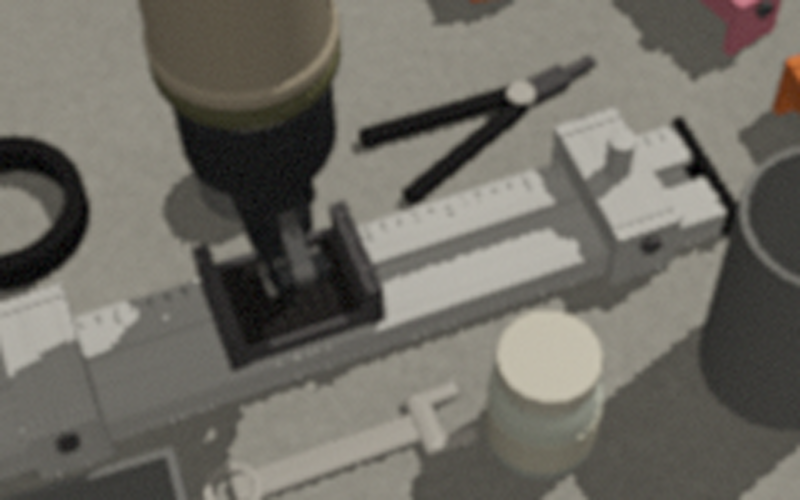

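The slider moves with the fingers: its right lug is now at about (304,253) in the full image, from (294,258). I'll carry on.

{"fn": "send_rows", "kwargs": {"plan": "0.02 0 0.001 0 0 0 -1;0.06 0 0.001 0 0 0 -1;0.11 0 0.001 0 0 0 -1;0.17 0 0.001 0 0 0 -1;0.23 0 0.001 0 0 0 -1;0.29 0 0.001 0 0 0 -1;0.34 0 0.001 0 0 0 -1;0.38 0 0.001 0 0 0 -1;0.4 0 0.001 0 0 0 -1;0.4 0 0.001 0 0 0 -1"}}

```text
time_s: 6.25
eef_pos: [0.52, 0.073, 0.0582]
orientation: [[0.131, 0.991, 0.001], [0.991, -0.131, 0.001], [0.001, 0.001, -1.0]]
force: [-4.8, 1.0, 11.5]
gripper_width: 0.0001
```

{"fn": "send_rows", "kwargs": {"plan": "0.02 0 0.001 0 0 0 -1;0.04 0 0.001 0 0 0 -1;0.07 0 0.001 0 0 0 -1;0.1 0 0.001 0 0 0 -1;0.13 0 0.001 0 0 0 -1;0.16 0 0.001 0 0 0 -1;0.18 0 0.001 0 0 0 -1;0.2 0 0.001 0 0 0 -1;0.2 0 0.001 0 0 0 -1;0.2 0 0.001 0 0 0 -1"}}

```text
time_s: 7.25
eef_pos: [0.5253, 0.1124, 0.058]
orientation: [[0.131, 0.991, 0.001], [0.991, -0.131, 0.001], [0.001, 0.001, -1.0]]
force: [-4.4, 1.0, 12.7]
gripper_width: -0.0001
```

```bash
python3 -c "
from h import *
b=snap('scene')['color'][140:290,230:470,::-1]
rel([.5288,.1251,.058],-7.6)
cv2.imwrite('pics/c5.png',cv2.resize(b,(800,500),interpolation=cv2.INTER_CUBIC))
print(monitor.get_obs()['force'])"
```

```text
eef [0.5253 0.1123 0.058 ] t 7.3 shift [0.0656 0.0091 0.0003]
turn [ 0.0006 -0.0007  0.0005]
[-4.33845809  1.68812915 11.61354071]
```

View pics/c5.png

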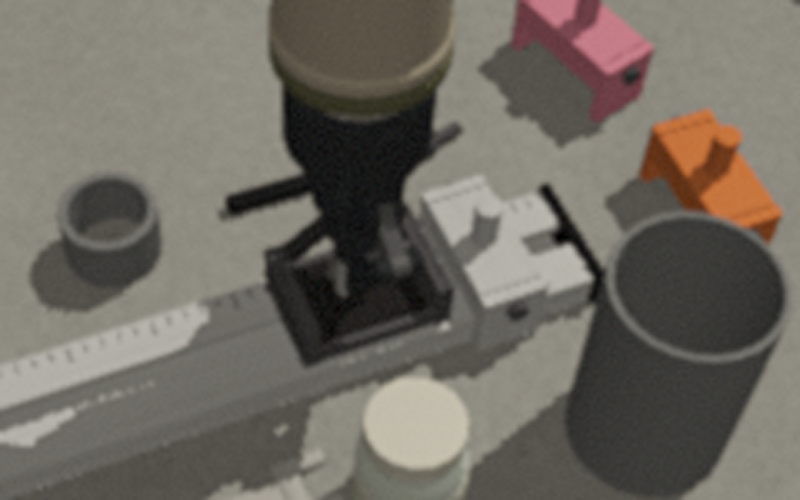

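The slider (right lug at about (440,300) in the crop) is roughly 10 mm short of the pinned stop. I'll ease it in and watch the along-rail force.

{"fn": "send_rows", "kwargs": {"plan": "0.01 0 0.001 0 0 0 -1;0.02 0 0.001 0 0 0 -1;0.03 0 0.001 0 0 0 -1;0.04 0 0.001 0 0 0 -1;0.05 0 0.001 0 0 0 -1;0.055 0 0.001 0 0 0 -1;0.06 0 0.001 0 0 0 -1;0.065 0 0.001 0 0 0 -1;0.065 0 0.001 0 0 0 -1;0.065 0 0.001 0 0 0 -1"}}

```text
time_s: 8.3
eef_pos: [0.5269, 0.1248, 0.0578]
orientation: [[0.132, 0.991, 0.001], [0.991, -0.132, 0.001], [0.001, 0.001, -1.0]]
force: [-4.9, 0.2, 12.2]
gripper_width: -0.0001
```

{"fn": "send_rows", "kwargs": {"plan": "0.005 0 0.001 0 0 0 -1;0.01 0 0.001 0 0 0 -1;0.015 0 0.001 0 0 0 -1;0.015 0 0.001 0 0 0 -1;0.015 0 0.001 0 0 0 -1"}}

```text
time_s: 8.8
eef_pos: [0.5272, 0.1262, 0.0573]
orientation: [[0.133, 0.991, 0.0], [0.991, -0.133, -0.001], [-0.001, 0.0, -1.0]]
force: [-5.0, -3.8, 12.3]
gripper_width: -0.0003
```

{"fn": "send_rows", "kwargs": {"plan": "0.004 0 0.001 0 0 0 -1;0.008 0 0.001 0 0 0 -1;0.012 0 0.001 0 0 0 -1;0.012 0 0.001 0 0 0 -1;0.012 0 0.001 0 0 0 -1;0.012 0 0.001 0 0 0 -1"}}

```text
time_s: 9.4
eef_pos: [0.5276, 0.1271, 0.0571]
orientation: [[0.134, 0.991, -0.0], [0.991, -0.134, -0.003], [-0.003, 0.0, -1.0]]
force: [-6.1, -7.7, 13.7]
gripper_width: -0.0
```

```bash
python3 -c "
from h import *
b=snap('scene')['color'][170:260,300:420,::-1]
rel([.5288,.1251,.058],-7.6)
cv2.imwrite('pics/c6.png',cv2.resize(b,(800,600),interpolation=cv2.INTER_CUBIC))
print(monitor.get_obs()['force'])"
```

```text
eef [0.5275 0.127  0.057 ] t 9.45 shift [-0.0087  0.0076 -0.0048]
turn [ 0.      0.002  -0.0014]
[-5.9865112  -7.48802424 13.95215845]
```

View pics/c6.png

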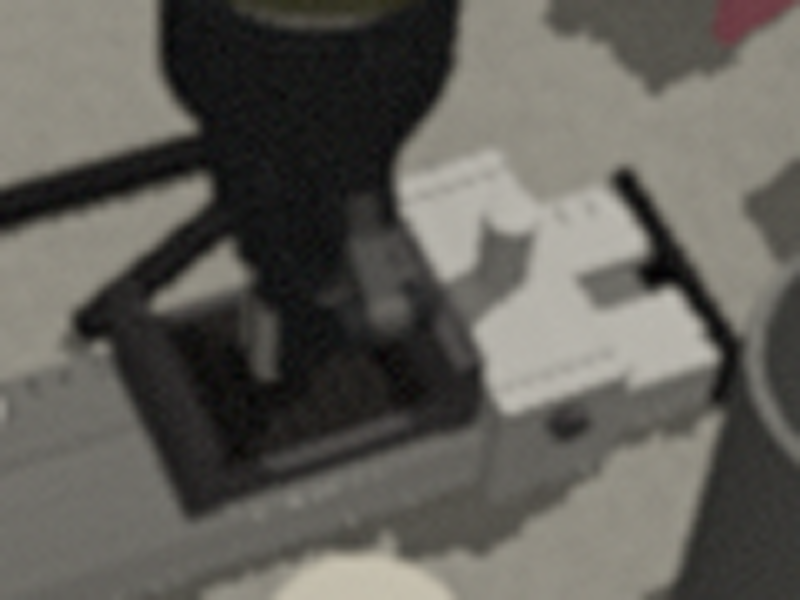

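The slider's right lug now abuts the pinned block at about (480,380) in the crop, and the push-back is 7.5 N. I'll lift straight up.

{"fn": "send_rows", "kwargs": {"plan": "0 0 -0.01 0 0 0 -1;0 0 -0.02 0 0 0 -1;0 0 -0.03 0 0 0 -1;0 0 -0.05 0 0 0 -1;0 0 -0.1 0 0 0 -1;0 0 -0.2 0 0 0 -1;0 0 -0.35 0 0 0 -1;0 0 -0.5 0 0 0 -1;0 0 -0.7 0 0 0 -1;0 0 -0.7 0 0 0 -1"}}

```text
time_s: 10.45
eef_pos: [0.53, 0.131, 0.2025]
orientation: [[0.132, 0.991, 0.009], [0.991, -0.132, 0.002], [0.004, 0.009, -1.0]]
force: [-0.2, 0.9, 0.2]
gripper_width: 0.0001
```

{"fn": "send_rows", "kwargs": {"plan": "-0.2 0 0 0 0 0 -1;-0.4 0 0 0 0 0 -1;-0.6 0 0 0 0 0 -1;-0.8 0 0 0 0 0 -1;-1 0 0 0 0 0 -1;-1 0 0 0 0 0 -1"}}

```text
time_s: 11.05
eef_pos: [0.4999, -0.0756, 0.1961]
orientation: [[0.141, 0.99, -0.001], [0.99, -0.141, -0.002], [-0.002, -0.0, -1.0]]
force: [-1.0, 1.0, -0.6]
gripper_width: -0.0001
```

```bash
python3 -c "
from h import *
a=snap('top')['color'][190:310,170:330,::-1]
b=snap('scene')['color'][150:270,290:450,::-1]
cv2.imwrite('pics/c7.png',cv2.resize(np.vstack([a,b]),(800,1200))[:0] if 0 else cv2.resize(np.hstack([a,b]),(800,300),interpolation=cv2.INTER_CUBIC))
print(monitor.get_obs()['force'],monitor.get_obs()['time_s'])
T=snap('top');o=cv2.imread('pics/top0.png')[:,:,::-1].astype(int)
d=(abs(T['color'].astype(int)-o).max(2)>40).astype(np.uint8)
for s in cv2.connectedComponentsWithStats(d)[2][1:]:
    if s[4]>25: print(s)
"
```

```text
[1.53931977 0.7161861  0.08017309] 11.15
[ 423    0  133   27 1804]
[ 604    0   36  148 2776]
[ 442    8  128   79 2195]
[505  20  25   5  74]
[ 400   29   58  120 4384]
[536  44  13  12  54]
[465  50  11  12  43]
[522  61  41  38 687]
[468  69  16  24 118]
[495  91  12  72 224]
[461  96  32  50 679]
[520 112  10   7  32]
[ 397  148   93   73 3264]
[469 159  15  13 161]
[452 169  17  16 210]
[452 172  50  50 607]
[436 185  15  14 178]
[581 190  10  11  28]
[390 194   4  22  73]
[587 211  31  26 264]
[ 328  218  284  262 9233]
[ 232  236   78   44 2761]
[621 474  19   6  77]
```

View pics/c7.png

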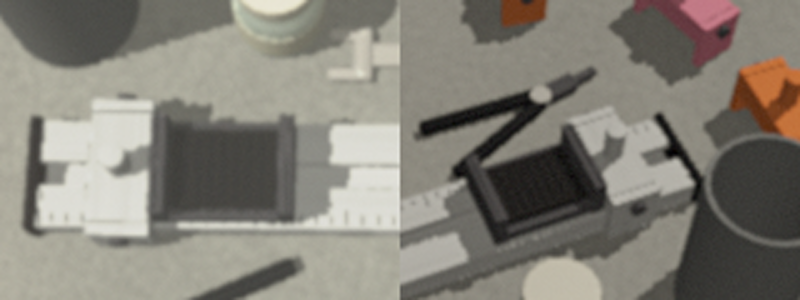

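The slider sits against the pinned block in both views and the pad is free. One numeric check, then I hand in.

```bash
python3 -c "
from h import *
T=snap('top')
g=lambda x,y:(170+x/2.5,190+y/2.5)
s=np.mean([onz(T,*g(*p),.059) for p in[(152,118),(152,216),(293,115),(294,218)]],0)
k=np.mean([onz(T,*g(*p),.048) for p in[(92,98),(154,98),(85,234),(149,236)]],0)
print(s,k,np.linalg.norm((s-k)[:2]), (k-s)[:2]@[.132,.991])
print(monitor.get_obs()['time_s'],env.finish_job())"
```

```text
[0.52716011 0.1247553  0.059     ] [0.5381549 0.1895274 0.048    ] 0.06569862901698581 0.0656404596483279
the job is handed in; nothing more can be done
11.25 None
```

I pressed the pad with closed fingertips, pushed the slider about 15 cm along the rail to the aluminium stop with the pin, then lifted straight off. The job was handed in at 11.25 s, and no verdict came back.

- **Pad:** The pressing force stayed at 11 to 14 N all along the push. The fingertips stood about 4 to 6 mm below where they first touched the pad.
- **Contact with the stop:** The push-back along the rail rose to about 7.5 N while the pad was still down.
- **Final position:** The top image puts the slider and stop centres 65.7 mm apart, inside the 62 to 68 mm allowed. The calibration is good to about 2 mm.
- **Pad after release:** In the last pictures the hand is clear, but they do not show the pad's height directly.
- **Bystanders:** Comparing the top image with the start showed changes only at the slider and where the arm covers the view. The arm hid the parts bin in that view, so I could not check it, but the hand never went near it.
- **Disagreement:** Finding the pad from two views gave its height as 31 mm instead of the stated 44 mm, because a lug partly hides it. I used the stated height, and the 10.5 N felt with the fingertips at about 43 mm agreed with it.

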